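Cull the damaged loggers before a chamber run

ROBOT

A 7-joint arm with a two-finger parallel gripper is mounted at the origin on the work surface. World frame = base frame: x ahead of the robot, y to its left, z up, the work surface at z = 0. Lengths are in m, angles in degrees, forces in N, time in s.
With the tool pointing down it reaches from about 0.425 to 0.875 m from the base axis. Payload 4.7 kg.
Tool frame: the origin (TCP) lies at the centre of the arm's flange, where the gripper is bolted on; the fingertips stand 182 mm ahead of it and the grasp point (between the pads) lies 164 mm ahead of it (env.grip_depth is the distance from the TCP to the grasp point, in m); z points along the fingers, y is the line along which they close (so a half turn about z gives the same grasp; the last joint's range is limited). The gripper opens to 87 mm and grips with 3 to 60 N. Pads are 19 mm wide; open, the fingers measure 117 mm over their backs; the gripper's body (75 mm by 190 mm) begins 51 mm behind the grasp point.
Start: joints at [-69.609, 18.392, -4.016, 83.108, 1.295, 78.541, -3.26], TCP at [0.218, 0.612, 0.405] pointing down, gripper open.
Joint ranges: [-163.93, 163.93], [-17.29, 119.83], [-79.2, 71.16], [3.27, 140.29], [-89.18, 269.18], [5.43, 117.66], [-154.24, 154.24]. Speed limits (degrees/s): [147.25, 147.25, 180, 180, 180, 180, 180].

INTERFACE

Orientations are given as [roll, pitch, yaw] about the fixed x, y, z axes, in that order (R = Rz(yaw) Ry(pitch) Rx(roll)).
In Python, from cell import env gives the robot as it stands. The module is installed in compiled form; this text tells all that it offers.
- The arm moves only by the tool send_rows, never from a script. Its arguments are lists of equal length, an entry for each row: "xyz": the shift along the tool's x, y, z in m, a list of three; "rotation": the turn, a rotation vector about the tool's x, y, z in rad, a list of three; "jaw": the opening, from 0 (shut) to 1 (fully open). A call has 1 to 20 rows; each row shifts and turns the commanded pose from where the row before left it, along the tool's axes as they then stand; what a row does not reach is not made up. A row lasts 1/10 s, in which the tool goes at most 50 mm and 8.59 degrees, less where a joint would pass 70% of its speed; a pose out of reach is approached as far as the arm can. A call is refused whole if a number of a shift passes 0.05 or a number of a turn 0.15, either way. A call with a gripper value outside its range is refused whole. The fingers move at their own pace and stop on an object; "newtons" is the grip in N (left out, the last holds). Time passes only in rows, so rows that do not move let the fingers close. It gives the time, the measured TCP pose, the force, the opening and the grip force at its end, in the units of the state.
- env.get_obs(): the state, without advancing time (a new reading comes with each control period).
- env.read_camera(name): name is "scene" or "top"; returns a dict with "image" (480x640x3 uint8, blue, green, red), "fx", "fy", "cx", "cy" (pixels), "R" (3x3) and "t" (3): a world point X has camera coordinates R X + t. Camera axes: x right, y down, z forward; pixel columns grow to the right and rows downward; lengths in m; the calibration is good to about 2 mm. A picture is of the moment at which its call begins. There is no depth.
- env.sign_off(): hands the job in; it is judged then, once.
The state is a dict: "time_s": time; "qpos": joint angles; "joint_velocities": joint speeds; "effort": joint torques, N m; "tool_pos": TCP position; "tool_rot": TCP orientation; "force": force on the tool from outside, world axes, zero at the start; "wrist_torque": the same for the moment, N m; "grip_width": finger opening in m; "grasp_force": force on a finger pad.
Only numpy, scipy, OpenCV 4.12 (cv2) and the standard library are available. Lean on these libraries where they do the work, as an engineer would, in place of code of your own. Each camera call takes 0.05 s, during which the arm holds its last target. There are 200 camera calls.

TASK

One of the four loggers in the grey chamber rack has a damaged probe (bent, or snapped short), and so has one of the two waiting in the blue tray: lay both damaged loggers flat in the red tray, face up and not on top of each other. Lay the sound logger from the blue tray in the rack pocket that has come free, down flat in it and pointing the same way as its neighbours. Set the loggers down rather than dropping them, and leave the sound loggers already in the rack and the things around where they are.

Things in the scene. Friction and masses are not known exactly. Their poses are not given: they have to be found in the camera images.
- logger_a: white logger: box housing 90 (own x) x 38 (y) x 28 mm high, about 0.13 kg, dark display on top; a steel probe 12 thick leaves the middle of its +x end, axis 14 above the underside. Origin: centre of the housing's underside, +x towards the probe, z up out of the display. Balances within 10 of the origin; grip it across its 38 width. Sound or damaged: see its tip point
- logger_a_tip (a point): centre of the free end of logger_a's probe. On a sound logger it lies straight ahead of the housing at (140, 0, 14) mm in the logger's frame, with a brass filter cap 14 thick and 27 long at the end; a snapped probe ends bare, at about 75 mm instead of 140; a bent one has its tip some 35 mm off sideways
- logger_b: as logger_a (same housing, same frame; the probe may differ)
- logger_b_tip (a point): centre of the free end of logger_b's probe. On a sound logger it lies straight ahead of the housing at (140, 0, 14) mm in the logger's frame, with a brass filter cap 14 thick and 27 long at the end; a snapped probe ends bare, at about 75 mm instead of 140; a bent one has its tip some 35 mm off sideways
- logger_c: as logger_a (same housing, same frame; the probe may differ)
- logger_c_tip (a point): centre of the free end of logger_c's probe. On a sound logger it lies straight ahead of the housing at (140, 0, 14) mm in the logger's frame, with a brass filter cap 14 thick and 27 long at the end; a snapped probe ends bare, at about 75 mm instead of 140; a bent one has its tip some 35 mm off sideways
- logger_d: as logger_a (same housing, same frame; the probe may differ)
- logger_d_tip (a point): centre of the free end of logger_d's probe. On a sound logger it lies straight ahead of the housing at (140, 0, 14) mm in the logger's frame, with a brass filter cap 14 thick and 27 long at the end; a snapped probe ends bare, at about 75 mm instead of 140; a bent one has its tip some 35 mm off sideways
- logger_e: as logger_a (same housing, same frame; the probe may differ)
- logger_e_tip (a point): centre of the free end of logger_e's probe. On a sound logger it lies straight ahead of the housing at (140, 0, 14) mm in the logger's frame, with a brass filter cap 14 thick and 27 long at the end; a snapped probe ends bare, at about 75 mm instead of 140; a bent one has its tip some 35 mm off sideways
- logger_f: as logger_a (same housing, same frame; the probe may differ)
- logger_f_tip (a point): centre of the free end of logger_f's probe. On a sound logger it lies straight ahead of the housing at (140, 0, 14) mm in the logger's frame, with a brass filter cap 14 thick and 27 long at the end; a snapped probe ends bare, at about 75 mm instead of 140; a bent one has its tip some 35 mm off sideways
- rack: fixed rack of dark grey anodised aluminium, 210 (x) x 270 (y) mm, plate 4 thick. Origin: centre of the underside; loggers in it point along its +x, away from the robot. Four pockets at 66 pitch along y, each 102 x 46 between ribs and a heel lip 10 high and, at the probe's end, a toe bar 4 high (rib tops 14 mm above the bench); 28 free between neighbouring housings
- rack_pocket_1 (a point): centre of the floor of rack pocket 1 (1 is the leftmost, at +y), 4 mm above the bench: a well-laid logger has its origin here; axes as the rack's
- rack_pocket_2 (a point): centre of the floor of rack pocket 2 (1 is the leftmost, at +y), 4 mm above the bench: a well-laid logger has its origin here; axes as the rack's
- rack_pocket_3 (a point): centre of the floor of rack pocket 3 (1 is the leftmost, at +y), 4 mm above the bench: a well-laid logger has its origin here; axes as the rack's
- rack_pocket_4 (a point): centre of the floor of rack pocket 4 (1 is the leftmost, at +y), 4 mm above the bench: a well-laid logger has its origin here; axes as the rack's
- blue_tray: blue plastic tray, fixed, beside the rack on the left or right and parallel to it: like the rack, same pockets and heights, but two pockets, 138 mm wide (y); holds the two waiting loggers. Origin: centre of its underside
- red_tray: red plastic reject tray, fixed, open box 250 (x) x 190 (y) x 44 mm high, walls and floor 4 thick, beside the rack on the side where the blue tray is not, parallel to the rack; empty at the start. Origin: centre of its underside
- red_floor (a point): centre of the red tray's inner floor, 4 mm above the bench; the inside is 242 (x) x 182 (y) mm
- jar: bystander: closed yellow jar, 60 across, 85 mm high, standing off to the right. Origin: centre of its underside
- screwdriver: bystander: screwdriver 170 mm long lying beyond the rack. Origin: under its middle, long axis x
- meter: bystander: grey hand-held meter 165 x 78 x 34 mm lying off to the left. Origin: centre of its underside
Things that resemble listed ones, but are neither listed nor needed, are in the scene too. Leave any turquoise look-alike of the logger_f alone. What is shaped like the logger_e but green is not meant.

How it is judged (in metres and radians):
At the end, for the whole second after the job is handed in: The three sound rack loggers are within 12 mm of their starts; the sound spare is in the freed pocket: 9 mm lengthwise, 7 sideways, under 4 above its floor, tilt under 0.06 rad, probe to rack +x. Both damaged ones lie inside the red tray, tip too, face up, under 6 mm above its floor. All at rest (distance of each of logger_a, logger_b, logger_c from where it was at the start of the episode below 0.012 m and ((x of logger_e in the frame of rack_pocket_1 between -0.009 and 0.009 m and y of logger_e in the frame of rack_pocket_1 between -0.007 and 0.007 m and z of logger_e in the frame of rack_pocket_1 below 0.004 m and x of logger_e_tip in the frame of rack_pocket_1 above 0.1 m) or (x of logger_e in the frame of rack_pocket_2 between -0.009 and 0.009 m and y of logger_e in the frame of rack_pocket_2 between -0.007 and 0.007 m and z of logger_e in the frame of rack_pocket_2 below 0.004 m and x of logger_e_tip in the frame of rack_pocket_2 above 0.1 m) or (x of logger_e in the frame of rack_pocket_3 between -0.009 and 0.009 m and y of logger_e in the frame of rack_pocket_3 between -0.007 and 0.007 m and z of logger_e in the frame of rack_pocket_3 below 0.004 m and x of logger_e_tip in the frame of rack_pocket_3 above 0.1 m) or (x of logger_e in the frame of rack_pocket_4 between -0.009 and 0.009 m and y of logger_e in the frame of rack_pocket_4 between -0.007 and 0.007 m and z of logger_e in the frame of rack_pocket_4 below 0.004 m and x of logger_e_tip in the frame of rack_pocket_4 above 0.1 m)) and angle between logger_e's own z axis and vertical below 0.06 rad and x of logger_d in the frame of red_floor between -0.12 and 0.12 m and y of logger_d in the frame of red_floor between -0.09 and 0.09 m and x of logger_d_tip in the frame of red_floor between -0.121 and 0.121 m and y of logger_d_tip in the frame of red_floor between -0.091 and 0.091 m and z of each of logger_d, logger_f in the frame of red_floor below 0.006 m and angle between each of logger_d, logger_f's own z axis and vertical below 0.1 rad and x of logger_f in the frame of red_floor between -0.12 and 0.12 m and y of logger_f in the frame of red_floor between -0.09 and 0.09 m and x of logger_f_tip in the frame of red_floor between -0.121 and 0.121 m and y of logger_f_tip in the frame of red_floor between -0.091 and 0.091 m and linear speed of each of logger_a, logger_b, logger_c, logger_d, logger_e, logger_f below 0.02 m/s); the robot touches nothing.
It fails at once if a sound logger already in the rack (moved over 20 mm) is taken out or shoved out of its pocket (distance of any of logger_a, logger_b, logger_c from where it was at the start of the episode above 0.02 m).
It fails at once if a logger is dropped or thrown (moves at over 0.6 m/s, about 20 mm of free fall, untouched by the fingers) ((linear speed of logger_a above 0.6 m/s and contact force between logger_a and the fingers below 0.05 N) or (linear speed of logger_b above 0.6 m/s and contact force between logger_b and the fingers below 0.05 N) or (linear speed of logger_c above 0.6 m/s and contact force between logger_c and the fingers below 0.05 N) or (linear speed of logger_d above 0.6 m/s and contact force between logger_d and the fingers below 0.05 N) or (linear speed of logger_e above 0.6 m/s and contact force between logger_e and the fingers below 0.05 N) or (linear speed of logger_f above 0.6 m/s and contact force between logger_f and the fingers below 0.05 N)).
It fails at once if the jar, the screwdriver or the meter is moved by more than 25 mm (distance of any of jar, screwdriver, meter from where it was at the start of the episode above 0.025 m).
It also fails if it takes over 70 s, if anything falls off the work surface, if the arm or the gripper's body presses on something with over 40 N, if the wrist force passes 120 N, or if a joint passes its speed limit or range.

## Working session

There is one attempt and no reset: what is moved stays moved. The work goes in short steps, Python scripts to look and compute and a tool call to move; the robot and the scene stay as the last step left them, time stands still between calls to the robot, and variables do not carry over. Pictures are saved under pics/ and viewed, at most 10 in all, crops included, and the job is handed in when it is done.

Besides the shell and the picture viewer there is one more tool, called after ">>>" by a JSON object that holds its "api" and its "payload", one argument or row to a line. send_rows: Moves the arm, as the interface text tells. Its arguments: {"type":"object","properties":{"xyz":{"type":"array"},"rotation":{"type":"array"},"jaw":{"type":"array"},"newtons":{"type":"number"}},"required":["xyz","rotation","jaw"]}

```bash
mkdir -p pics; python3 - <<'E'
from cell import env
import cv2
o=env.get_obs();print({k:o[k] for k in('time_s','tool_pos','tool_rot','grip_width','qpos')})
for n in('top','scene'):
    c=env.read_camera(n);cv2.imwrite(f'pics/{n}0.png',c['image']);print(n,c['fx'],c['fy'],c['cx'],c['cy'],c['R'],c['t'])
E
```

```text
{'time_s': 0.0, 'tool_pos': array([0.21782521, 0.61219283, 0.4036661 ]), 'tool_rot': array([-1.79890763e+02,  7.44976166e-03,  1.60421054e+02]), 'grip_width': 0.08690824642147753, 'qpos': array([-69.60893683,  18.43849215,  -4.01607435,  83.17508558,
         1.29687162,  78.54101033,  -3.25853216])}
top 539.6248799553259 539.6248799553259 311.653088131766 238.40305789338308 [[-0.04619285 -0.99892402 -0.0041259 ]
 [-0.97506802  0.04598634 -0.21708895]
 [ 0.2170451  -0.00600492 -0.97614311]] [0.02743434 0.52249835 1.2690618 ]
scene 463.76464368515224 463.76464368515224 318.92039357147496 246.23561839653178 [[-0.31460741  0.94902417 -0.01937255]
 [ 0.49469324  0.1465074  -0.85662955]
 [-0.81012392 -0.27908548 -0.51556816]] [ 0.17494951 -0.21309057  1.55365441]
```

View pics/top0.png

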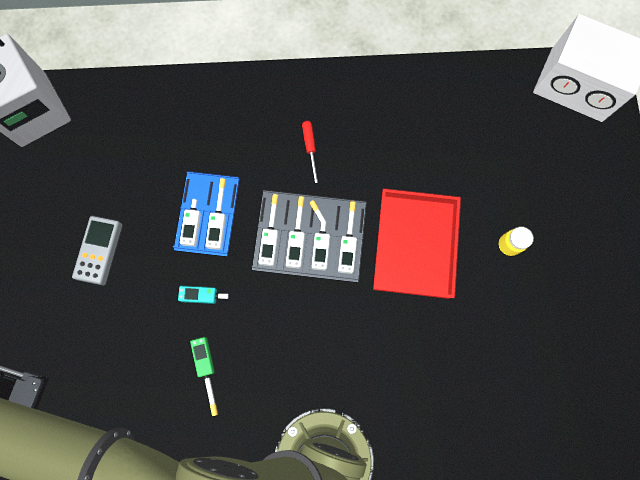

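View pics/scene0.png

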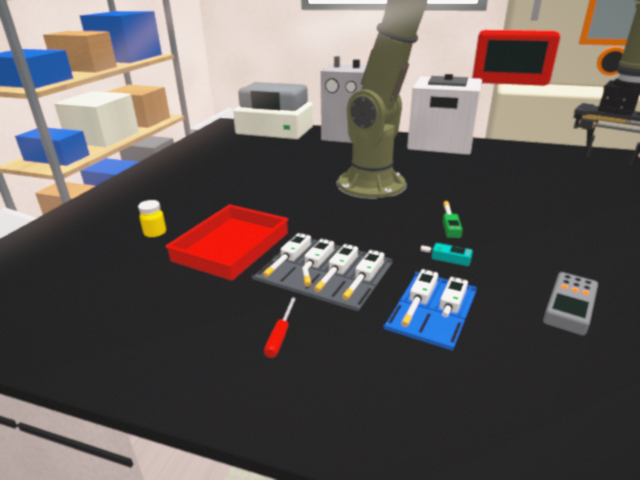

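The top view shows candidates for the white loggers. In the blue tray, (190,230) has a short, bare probe and (215,230) is sound. In the rack, (269,245), (295,248) and (347,253) are straight, and (320,250) has its probe bent towards (313,204). The turquoise (197,295) and green (203,357) look-alikes are excluded. The red tray (418,243) is on the right. I'll check this choice in a close crop and measure.

```bash
cat > h.py <<'E'
import numpy as np,cv2
from cell import env
def cam(n):
    c=env.read_camera(n);c['K']=np.array([[c['fx'],0,c['cx']],[0,c['fy'],c['cy']],[0,0,1]]);c['P']=c['K']@np.c_[c['R'],c['t']];return c
def ray(c,p,z):
    d=c['R'].T@np.linalg.inv(c['K'])@[*p,1];o=-c['R'].T@c['t'];return o+d*(z-o[2])/d[2]
def tri(a,p,b,q):
    X=cv2.triangulatePoints(a['P'],b['P'],np.array(p,float),np.array(q,float)).ravel();return X[:3]/X[3]
def proj(c,X):
    x=c['P']@[*X,1];return x[:2]/x[2]
def mask(c,kind):
    h=cv2.cvtColor(c['image'],cv2.COLOR_BGR2HSV)
    r={'blue':((100,120,80),(120,255,255)),'brass':((18,100,120),(32,255,255)),'green':((45,100,70),(80,255,255)),'red':((0,150,90),(8,255,255)),'white':((0,0,175),(180,50,255)),'grey':((100,10,60),(130,70,140))}[kind]
    m=cv2.inRange(h,*r)
    return m
def comps(m,amin,roi=None):
    n,l,s,ce=cv2.connectedComponentsWithStats(m);return [(l==i,ce[i],s[i]) for i in range(1,n) if s[i][4]>=amin]
E
python3 - <<'E'
from h import *
a=cam('top');b=cam('scene')
A=cv2.resize(a['image'][160:310,165:475],(780,377),interpolation=cv2.INTER_CUBIC)
B=cv2.resize(b['image'][195:350,160:490],(780,366)[:2],interpolation=cv2.INTER_CUBIC)
cv2.imwrite('pics/c1.png',np.vstack([A,B])[:600] if 0 else cv2.resize(np.vstack([A,B]),(620,590)))
for n,c in(('top',a),('scene',b)):
  for k in('white','brass','green','blue','red','grey'):
    for m,ce,s in comps(mask(c,k),3 if k in('green','brass') else 60):
      if (n=='top' and 160<ce[1]<310 and 165<ce[0]<475) or (n=='scene' and 195<ce[1]<350 and 160<ce[0]<490):
        r=cv2.minAreaRect(np.argwhere(m)[:,::-1].astype(np.float32))
        print(n,k,ce.round(1),s,np.round(r[1],1),round(r[2],1))
E
```

```text
top white [219.5 199. ] [216 188   8  23 104] [ 4.5 22.5] 8.1
top white [272.1 215.1] [269 204   7  23 110] [ 4.7 22.6] 7.6
top white [298.5 217.1] [295 206   8  23 109] [ 4.7 22.5] 7.1
top white [320.8 219.5] [315 209  11  22 113] [22.1  7.5] 74.5
top white [190.  226.9] [180 210  20  36 416] [16.3 36.1] 8.7
top white [350.2 222.1] [347 211   7  23 111] [ 4.8 22.4] 6.0
top white [215.5 230. ] [206 213  19  36 410] [16. 36.] 7.1
top white [268.  246.4] [258 229  20  37 422] [15.9 36.6] 7.8
top white [295.  248.7] [285 231  20  38 421] [15.8 36.7] 7.1
top white [320.4 250.7] [311 233  19  38 414] [15.8 36.4] 6.0
top white [347.2 253.9] [338 236  19  38 416] [15.8 36.6] 5.7
top brass [222. 183.] [220 179   5   9  40] [8. 4.] 90.0
top brass [274.3 198.5] [271 194   7  10  50] [5.2 9.5] 8.1
top brass [300.5 200.9] [298 196   6  11  52] [10.  5.] 90.0
top brass [313.5 205.1] [310 200   9  11  53] [9.8 5.4] 63.4
top brass [352.  205.6] [349 201   7  11  57] [5.4 9.9] 8.1
top green [187.3 214.3] [185 213   5   4  15] [3. 4.] 90.0
top green [212.7 217.5] [211 216   4   4  14] [3. 3.] 90.0
to
[... 1523 characters left out ...]
[319. 286.] [314 281  11  11  73] [ 6.7 11.2] 38.7
scene brass [347.2 293.7] [343 288  10  12  76] [ 7.  11.4] 36.9
scene brass [406.3 319.3] [403 314   8  11  58] [ 5.4 10.7] 26.6
scene green [452.2 225.5] [443 213  20  25 378] [24. 19.] 90.0
scene green [439.2 248.4] [438 248   3   2   5] [1. 2.] 90.0
scene green [424. 289.] [423 289   3   1   3] [2. 0.] 180.0
scene green [455.  297.5] [454 297   3   2   4] [2.1 0.7] 45.0
scene blue [431.  316.8] [ 383  271   94   80 3096] [79.  68.9] 17.5
scene red [227.9 240.9] [ 165  204  124   77 5708] [ 66.4 121.3] 57.1
scene red [275.8 338.4] [264 319  25  39 556] [15.  40.6] 24.0
scene grey [324.7 280.2] [ 252  239  141   72 2907] [130.1  60.4] 17.0
```

View pics/c1.png

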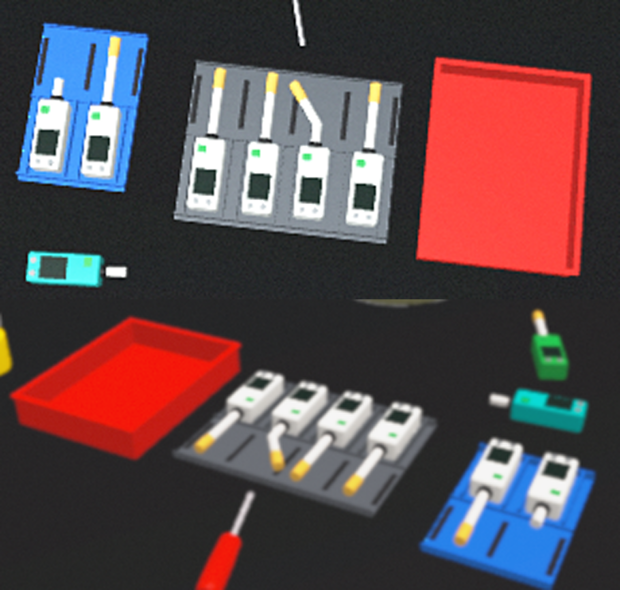

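The crop confirms it. The bent logger (d) is in rack pocket 3, the snapped one (f) is in the left blue pocket, and the sound spare (e) is in the right blue pocket.

```bash
cat >> h.py <<'E'
def housings(c,roi):
    out=[]
    for m,ce,s in comps(mask(c,'white'),250):
        if not(roi[0]<ce[0]<roi[1] and roi[2]<ce[1]<roi[3]):continue
        p=np.argwhere(m)[:,::-1].astype(np.float32);hull=cv2.convexHull(p)
        f=np.zeros(m.shape,np.uint8);cv2.fillConvexPoly(f,hull.astype(int),255)
        g=cv2.cvtColor(c['image'],cv2.COLOR_BGR2GRAY);d=((cv2.erode(f,np.ones((3,3)))>0)&(g<100)).astype(np.uint8)
        k=comps(d,10);disp=max(k,key=lambda t:t[2][4])[1] if k else None
        out.append((cv2.minAreaRect(p)[0],cv2.boxPoints(cv2.minAreaRect(p)),disp))
    return out
def topmeas(c,z=.032,roi=(165,475,160,310)):
    r=[]
    for ce,box,d in housings(c,roi):
        w=np.array([ray(c,p,z)[:2] for p in box]);e=[w[1]-w[0],w[2]-w[1]];L=max(e,key=np.linalg.norm)
        if L[0]<0:L=-L
        r.append((ray(c,ce,z)[:2],np.degrees(np.arctan2(L[1],L[0])),np.linalg.norm(e[0]),np.linalg.norm(e[1]),d))
    return sorted(r,key=lambda t:-t[0][1])
E
python3 - <<'E'
from h import *
np.set_printoptions(suppress=True,precision=4)
a=cam('top');b=cam('scene')
T=topmeas(a);S=housings(b,(160,490,195,350))
for t in T:print('housing',*t)
# match scene displays: nearest projection
for t in T:
    q=proj(b,ray(a,t[4],.032));c=[s[2] for s in S if s[2] is not None]
    if c:
        m=min(c,key=lambda v:np.linalg.norm(v-q));print('disp 3D',tri(a,t[4],b,m),np.linalg.norm(m-q))
B=[c[1] for c in comps(mask(b,'brass'),20)]
for m,ce,s in comps(mask(a,'brass'),20):
    if 170<ce[1]<210 and 200<ce[0]<400:
        q=proj(b,ray(a,ce,.02));k=min(B,key=lambda v:np.linalg.norm(v-q));print('brass',tri(a,ce,b,k),np.linalg.norm(k-q))
def quad(c,k,roi):
    m=max((x for x in comps(mask(c,k),1000) if roi[0]<x[1][0]<roi[1] and roi[2]<x[1][1]<roi[3]),key=lambda x:x[2][4])[0]
    h=cv2.convexHull(np.argwhere(m)[:,::-1].astype(np.int32));return cv2.approxPolyN(h,4)[0].astype(float) if hasattr(cv2,'approxPolyN') else cv2.approxPolyDP(h,6,True)[:,0]
for z in(.044,.0):
    print('red',z,[ray(a,p,z)[:2] for p in quad(a,'red',(370,470,180,310))])
Qb=quad(b,'red',(160,300,200,280));print(Qb)
for p in quad(a,'red',(370,470,180,310)):
    q=proj(b,ray(a,p,.044));k=min(Qb,key=lambda v:np.linalg.norm(v-q));print('redcorner',tri(a,p,b,k),np.linalg.norm(k-q))
print('blue',[ray(a,p,.01)[:2] for p in quad(a,'blue',(165,250,160,260))])
# red inner rim edges: brightness profile
hs=a['image'][:,:,2]
print(hs[243,370:465],hs[185:300,418])
E
```

```text
housing [0.5716 0.3087] -8.199640032790418 0.09310975831494557 0.041896163005518704 [188.1441 230.7373]
housing [0.5604 0.2451] -7.196898069455321 0.09268224932108693 0.04050322991178637 [213.8898 233.8559]
housing [0.5118 0.1135] -9.081648064898667 0.09285272632365901 0.04003517564487621 [267.0413 250.4959]
housing [0.5026 0.0464] -8.7936892713708 0.09323278201218756 0.03979556526944582 [294.1488 252.8512]
housing [ 0.4947 -0.0172] -8.269177531624322 0.09281761953073346 0.03973263891447727 [320.0082 254.8033]
housing [ 0.4834 -0.0833] -8.885936056104223 0.09290861764228486 0.03961998310958916 [346.9098 258.041 ]
disp 3D [0.5634 0.3123 0.0314] 0.44935119715474514
disp 3D [0.5522 0.2474 0.0318] 0.4400366184897975
disp 3D [0.5034 0.1152 0.0317] 0.3700954512705435
disp 3D [0.4942 0.0479 0.0317] 0.31145798026131
disp 3D [ 0.4862 -0.0162  0.0318] 0.2750541120228404
disp 3D [ 0.4749 -0.0826  0.0318] 0.27616838846066993
brass [0.6898 0.228  0.0191] 0.5312423132955912
brass [0.6417 0.0935 0.0185] 0.8968911059902669
brass [0.6324 0.0266 0.0186] 0.766231887502954
brass [ 0.6195 -0.0062  0.0175
[... 840 characters left out ...]
 254 254 254 254 254 254 254 254 254 254 254 254 254 254 254 254
 254 254 254 254 254 254 254 254 254 254 254 254 254 254 254 254 254 254
 254 254 254 254 254 254 254 255 255 217 187 186 217 255 255 216  73  27
  38  32  39  39  33] [ 31  31  40  36  37  33  38 146 255 255 235 179 185 182 193 255 255 254
 254 254 254 254 254 254 254 254 254 254 254 254 254 254 254 254 254 254
 254 254 254 254 254 254 254 254 254 254 254 254 254 254 254 254 254 254
 254 254 254 254 254 254 254 254 254 254 254 254 254 254 254 254 254 254
 254 254 254 254 254 254 254 254 254 254 254 254 254 254 254 254 254 254
 254 254 254 254 254 254 254 254 254 254 254 254 254 254 254 254 254 255
 255 218  62  30  41  35  37]
```

Heights match the text: the housing tops triangulate to 0.032 and the caps to 0.019. Trays and rack have yaw ≈ -9°. Along rack axes (x', y'), logger d is at (0.491, 0.060) and the red tray centre is at (0.541, -0.178). The tool yaw I want is 171°, so that tool x = -x' and tool y = y'.

>>> {"api": "send_rows", "payload": {
  "xyz": [
    [0, 0, 0],
    [0, 0, 0],
    [-0.02, -0.031, 0],
    [-0.02, -0.031, 0],
    [-0.02, -0.031, 0],
    [-0.02, -0.031, 0],
    [-0.02, -0.031, 0],
    [-0.02, -0.031, 0],
    [-0.02, -0.031, 0],
    [-0.02, -0.031, 0],
    [-0.02, -0.031, 0],
    [-0.02, -0.031, 0],
    [-0.02, -0.031, 0],
    [-0.02, -0.031, 0],
    [-0.02, -0.031, 0],
    [-0.02, -0.031, 0],
    [-0.02, -0.031, 0],
    [-0.02, -0.031, 0],
    [-0.02, -0.031, 0],
    [0, 0, 0]
  ],
  "rotation": [
    [0, 0, -0.0925],
    [0, 0, -0.0925],
    [0, 0, 0],
    [0, 0, 0],
    [0, 0, 0],
    [0, 0, 0],
    [0, 0, 0],
    [0, 0, 0],
    [0, 0, 0],
    [0, 0, 0],
    [0, 0, 0],
    [0, 0, 0],
    [0, 0, 0],
    [0, 0, 0],
    [0, 0, 0],
    [0, 0, 0],
    [0, 0, 0],
    [0, 0, 0],
    [0, 0, 0],
    [0, 0, 0]
  ],
  "jaw": [0.6, 0.6, 0.6, 0.6, 0.6, 0.6, 0.6, 0.6, 0.6, 0.6, 0.6, 0.6, 0.6, 0.6, 0.6, 0.6, 0.6, 0.6, 0.6, 0.6],
  "newtons": 20
}}

```text
time_s: 2.3
tool_pos: [0.4726, 0.0334, 0.4052]
tool_rot: [-179.9, 0.1, 170.5]
force: [-1.1, 0.9, -0.1]
grip_width: 0.0523
grasp_force: 0.0
```

```bash
cat >> h.py <<'E'
u=np.array([np.cos(np.radians(-9)),np.sin(np.radians(-9))]);v=np.array([-u[1],u[0]])
def rk(p):return np.array([u@p[:2],v@p[:2]])
def go(tx,ty,tz):
    o=env.get_obs();p=o['tool_pos'];r=rk(p);print('t',o['time_s'],'pos',p.round(4),'rot',np.round(o['tool_rot'],2),'rack',r.round(4),'grip',o['grip_width'],o['grasp_force'],'F',np.round(o['force'],1))
    print('tool shift x %.4f y %.4f z %.4f'%(r[0]-tx,ty-r[1],p[2]-tz))
E
python3 -c "
from h import *
go(.4913,.0604,.199)
a=cam('top')
for t in topmeas(a):print(rk(t[0]),t[1])
"
```

```text
t 2.3 pos [0.4726 0.0334 0.4052] rot [-1.7992e+02  1.1000e-01  1.7052e+02] rack [0.4616 0.1069] grip 0.05228901979389267 0.0 F [-1.1  0.9 -0.1]
tool shift x -0.0297 y -0.0465 z 0.2062
[0.5162818  0.39430807] -8.199640032790418
[0.51514775 0.32959418] -7.196898069455321
[ 0.49075313 -0.00719912] -10.276522146887476
```

>>> {"api": "send_rows", "payload": {
  "xyz": [
    [-0.0149, -0.0232, 0],
    [-0.0149, -0.0232, 0],
    [0, 0, 0.025],
    [0, 0, 0.025],
    [0, 0, 0.025],
    [0, 0, 0.025],
    [0, 0, 0.025],
    [0, 0, 0.015],
    [0, 0, 0],
    [0, 0, 0]
  ],
  "rotation": [
    [0, 0, -0.008],
    [0, 0, 0],
    [0, 0, 0],
    [0, 0, 0],
    [0, 0, 0],
    [0, 0, 0],
    [0, 0, 0],
    [0, 0, 0],
    [0, 0, 0],
    [0, 0, 0]
  ],
  "jaw": [0.6, 0.6, 0.6, 0.6, 0.6, 0.6, 0.6, 0.6, 0.6, 0.6]
}}

```text
time_s: 3.35
tool_pos: [0.4939, -0.0107, 0.2651]
tool_rot: [180.0, -0.0, 171.5]
force: [-0.5, -0.4, 0.3]
grip_width: 0.0521
grasp_force: 0.0
```

```bash
python3 -c "
from h import *
go(.4913,.0604,.199)
a=cam('top');b=cam('scene')
A=cv2.resize(a['image'][180:320,230:400],(680,560)[:2]);B=cv2.resize(b['image'][190:330,230:400],(680,560))
cv2.imwrite('pics/c2.png',cv2.resize(np.hstack([A,B]),(800,330)))
"
```

```text
t 3.35 pos [ 0.4939 -0.0107  0.2651] rot [ 1.7998e+02 -1.0000e-02  1.7155e+02] rack [0.4895 0.0666] grip 0.05214334800743975 0.0 F [-0.5 -0.4  0.3]
tool shift x -0.0018 y -0.0062 z 0.0661
```

View pics/c2.png

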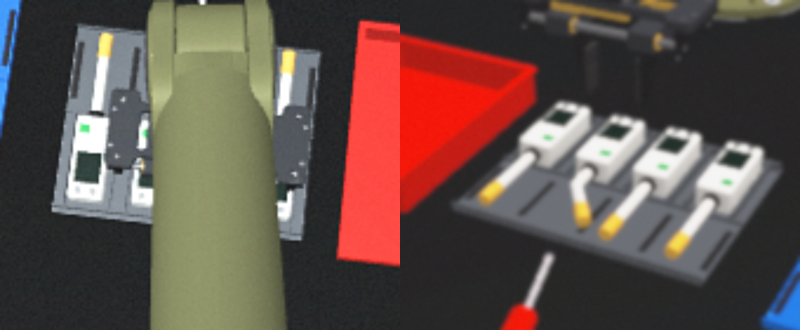

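The fingers, at crop pixels (590,65) and (638,75), hang above the bent logger. I'll correct the 6 mm offset and then go down.

>>> {"api": "send_rows", "payload": {
  "xyz": [
    [-0.0018, -0.0062, 0],
    [0, 0, 0.01],
    [0, 0, 0],
    [0, 0, 0]
  ],
  "rotation": [
    [0, 0, 0.008],
    [0, 0, 0],
    [0, 0, 0],
    [0, 0, 0]
  ],
  "jaw": [0.6, 0.6, 0.6, 0.6]
}}

```text
time_s: 3.85
tool_pos: [0.4945, -0.0181, 0.2544]
tool_rot: [-180.0, -0.0, 171.0]
force: [0.2, -0.2, -0.5]
grip_width: 0.0525
grasp_force: 0.0
```

```bash
python3 -c "
from h import *
go(.4913,.0604,.199)
a=cam('top');b=cam('scene')
"
```

```text
t 3.85 pos [ 0.4945 -0.0181  0.2544] rot [-1.7999e+02 -5.0000e-02  1.7100e+02] rack [0.4912 0.0595] grip 0.05245091458079812 0.0 F [ 0.2 -0.2 -0.5]
tool shift x -0.0001 y 0.0009 z 0.0554
```

>>> {"api": "send_rows", "payload": {
  "xyz": [
    [0, 0.0009, 0.02],
    [0, 0, 0.02],
    [0, 0, 0.01],
    [0, 0, 0.0054],
    [0, 0, 0],
    [0, 0, 0],
    [0, 0, 0],
    [0, 0, 0],
    [0, 0, 0],
    [0, 0, 0]
  ],
  "rotation": [
    [0, 0, 0],
    [0, 0, 0],
    [0, 0, 0],
    [0, 0, 0],
    [0, 0, 0],
    [0, 0, 0],
    [0, 0, 0],
    [0, 0, 0],
    [0, 0, 0],
    [0, 0, 0]
  ],
  "jaw": [0.6, 0.6, 0.6, 0.6, 0.6, 0.6, 0.2, 0.2, 0.2, 0.2],
  "newtons": 25
}}

```text
time_s: 4.95
tool_pos: [0.4951, -0.0171, 0.1999]
tool_rot: [180.0, 0.0, 171.0]
force: [-1.0, -0.2, 3.7]
grip_width: 0.0378
grasp_force: 25.0
```

```bash
python3 -c "
from h import *
go(.4913,.0604,.199)
"
```

```text
t 4.95 pos [ 0.4951 -0.0171  0.1999] rot [1.7997e+02 5.0000e-02 1.7102e+02] rack [0.4917 0.0605] grip 0.03776150908209662 24.999090135097504 F [-1.  -0.2  3.7]
tool shift x 0.0004 y -0.0001 z 0.0009
```

>>> {"api": "send_rows", "payload": {
  "xyz": [
    [0, 0, -0.01],
    [0, 0, -0.02],
    [0, 0, -0.025],
    [0, 0, -0.025],
    [0, 0, -0.02],
    [0, 0, 0],
    [0, -0.025, 0],
    [-0.0005, -0.0285, 0],
    [-0.0005, -0.0285, 0],
    [-0.0005, -0.0285, 0],
    [-0.0005, -0.0285, 0],
    [-0.0005, -0.0285, 0],
    [-0.0005, -0.0285, 0],
    [-0.0005, -0.0285, 0],
    [-0.0005, -0.0285, 0],
    [-0.0005, -0.0275, 0],
    [0, 0, 0],
    [0, 0, 0],
    [0, 0, 0]
  ],
  "rotation": [
    [0, 0, 0],
    [0, 0, 0],
    [0, 0, 0],
    [0, 0, 0],
    [0, 0, 0],
    [0, 0, 0],
    [0, 0, 0],
    [0, 0, 0],
    [0, 0, 0],
    [0, 0, 0],
    [0, 0, 0],
    [0, 0, 0],
    [0, 0, 0],
    [0, 0, 0],
    [0, 0, 0],
    [0, 0, 0],
    [0, 0, 0],
    [0, 0, 0],
    [0, 0, 0]
  ],
  "jaw": [0.2, 0.2, 0.2, 0.2, 0.2, 0.2, 0.2, 0.2, 0.2, 0.2, 0.2, 0.2, 0.2, 0.2, 0.2, 0.2, 0.2, 0.2, 0.2]
}}

```text
time_s: 6.85
tool_pos: [0.4556, -0.2936, 0.2985]
tool_rot: [179.9, -0.1, 171.1]
force: [0.2, 0.5, -0.8]
grip_width: 0.0378
grasp_force: 25.0
```

```bash
python3 - <<'E'
from h import *
np.set_printoptions(suppress=True,precision=4)
go(.496,-.220,.1999)
a=cam('top');b=cam('scene')
for t in topmeas(a):print(rk(t[0]),t[1])
# rack outline at plate level, from both views
for n,c in(('top',a),('scene',b)):
    h=cv2.cvtColor(c['image'],cv2.COLOR_BGR2HSV);m=cv2.inRange(h,(95,8,55),(135,90,170))
    x0=(240,375,180,285) if n=='top' else(245,400,225,310)
    z=np.zeros_like(m);z[x0[2]:x0[3],x0[0]:x0[1]]=m[x0[2]:x0[3],x0[0]:x0[1]];z=cv2.morphologyEx(z,cv2.MORPH_OPEN,np.ones((2,2)))
    q=cv2.approxPolyN(cv2.convexHull(np.argwhere(z)[:,::-1].astype(np.int32)),4)[0];q=q.astype(float)
    for zz in(.004,.014):print(n,zz,[rk(ray(c,p,zz)) for p in q])
A=cv2.resize(a['image'][170:310,230:480],(800,448));cv2.imwrite('pics/c3.png',A)
E
```

```text
t 6.85 pos [ 0.4556 -0.2936  0.2985] rot [179.93  -0.08 171.09] rack [ 0.496  -0.2187] grip 0.037765487832548086 24.998230040073395 F [ 0.2  0.5 -0.8]
tool shift x -0.0000 y -0.0013 z 0.0986
[0.5163 0.3943] -8.199640032790418
[0.5151 0.3297] -7.4980475828660476
[0.4876 0.1921] -9.08164000854599
[0.4892 0.1246] -8.662140063123303
[ 0.4905 -0.0067] -8.885936056104223
top 0.004 [array([ 0.4271, -0.0446]), array([0.4277, 0.2269]), array([0.6405, 0.2241]), array([ 0.6404, -0.0484])]
top 0.014 [array([ 0.4256, -0.0439]), array([0.4262, 0.2255]), array([0.6374, 0.2228]), array([ 0.6374, -0.0477])]
scene 0.004 [array([0.6486, 0.2326]), array([ 0.6485, -0.042 ]), array([ 0.424, -0.038]), array([0.4251, 0.2353])]
scene 0.014 [array([0.66  , 0.2372]), array([ 0.6599, -0.0329]), array([ 0.4391, -0.029 ]), array([0.4401, 0.2399])]
```

View pics/c3.png

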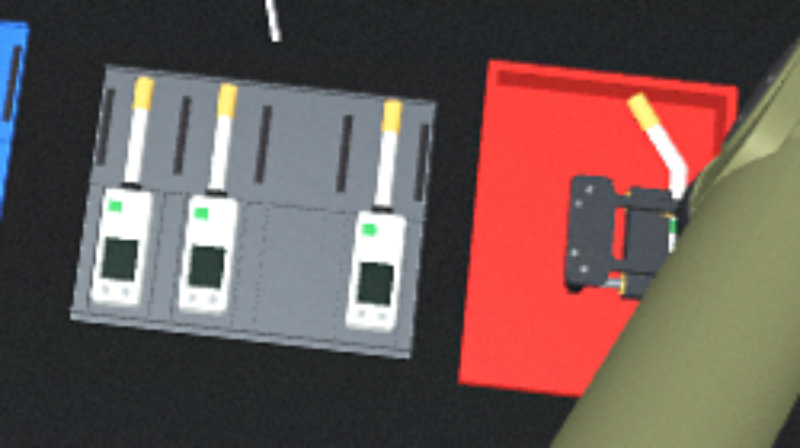

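Logger d is held level over the red tray, with its tip at crop (640,100) well inside, and pocket 3 is empty. The rack outline puts pocket 3 at y' ≈ 0.060, in agreement with its neighbours. I'll set d down.

>>> {"api": "send_rows", "payload": {
  "xyz": [
    [0, -0.0013, 0.02],
    [0, 0, 0.025],
    [0, 0, 0.025],
    [0, 0, 0.015],
    [0, 0, 0.007],
    [0, 0, 0.004],
    [0, 0, 0.0024],
    [0, 0, 0],
    [0, 0, 0]
  ],
  "rotation": [
    [0, 0, 0],
    [0, 0, 0],
    [0, 0, 0],
    [0, 0, 0],
    [0, 0, 0],
    [0, 0, 0],
    [0, 0, 0],
    [0, 0, 0],
    [0, 0, 0]
  ],
  "jaw": [0.2, 0.2, 0.2, 0.2, 0.2, 0.2, 0.2, 0.2, 0.2]
}}

```text
time_s: 7.85
tool_pos: [0.4556, -0.2964, 0.2017]
tool_rot: [-180.0, 0.1, 171.0]
force: [-0.0, -0.9, -2.4]
grip_width: 0.0382
grasp_force: 25.0
```

>>> {"api": "send_rows", "payload": {
  "xyz": [
    [0, 0, 0.001],
    [0, 0, 0],
    [0, 0, 0]
  ],
  "rotation": [
    [0, 0, 0],
    [0, 0, 0],
    [0, 0, 0]
  ],
  "jaw": [0.2, 0.2, 0.2]
}}

```text
time_s: 8.15
tool_pos: [0.4553, -0.2962, 0.2001]
tool_rot: [180.0, 0.0, 171.0]
force: [-0.1, -0.0, -2.2]
grip_width: 0.0381
grasp_force: 25.0
```

>>> {"api": "send_rows", "payload": {
  "xyz": [
    [0, 0, 0],
    [0, 0, 0],
    [0, 0, 0],
    [0, 0, -0.01],
    [0, 0, -0.03],
    [0, 0, -0.03],
    [0, 0, -0.03],
    [0, 0, -0.02],
    [0, 0, 0]
  ],
  "rotation": [
    [0, 0, 0],
    [0, 0, 0],
    [0, 0, 0],
    [0, 0, 0],
    [0, 0, 0],
    [0, 0, 0],
    [0, 0, 0],
    [0, 0, 0],
    [0, 0, 0]
  ],
  "jaw": [0.56, 0.56, 0.56, 0.56, 0.56, 0.6, 0.6, 0.6, 0.6]
}}

```text
time_s: 9.05
tool_pos: [0.4561, -0.2972, 0.3237]
tool_rot: [-179.9, 0.4, 171.0]
force: [0.1, -0.7, -0.3]
grip_width: 0.0523
grasp_force: 0.0
```

```bash
python3 -c "
from h import *
go(.5151,.3297,.30)
"
```

```text
t 9.05 pos [ 0.4561 -0.2972  0.3237] rot [-179.95    0.38  171.  ] rack [ 0.4969 -0.2222] grip 0.05226282705911825 0.0 F [ 0.1 -0.7 -0.3]
tool shift x -0.0182 y 0.5519 z 0.0237
```

>>> {"api": "send_rows", "payload": {
  "xyz": [
    [-0.001, 0.032, 0],
    [-0.001, 0.0325, 0],
    [-0.001, 0.0325, 0],
    [-0.001, 0.0325, 0],
    [-0.001, 0.0325, 0],
    [-0.001, 0.0325, 0],
    [-0.001, 0.0325, 0],
    [-0.001, 0.0325, 0],
    [-0.001, 0.0325, 0],
    [-0.001, 0.0325, 0],
    [-0.001, 0.0325, 0],
    [-0.001, 0.0325, 0],
    [-0.001, 0.0325, 0],
    [-0.001, 0.0325, 0],
    [-0.001, 0.0325, 0],
    [-0.001, 0.0325, 0],
    [-0.002, 0.0325, 0],
    [0, 0, 0],
    [0, 0, 0],
    [0, 0, 0]
  ],
  "rotation": [
    [0, 0, 0],
    [0, 0, 0],
    [0, 0, 0],
    [0, 0, 0],
    [0, 0, 0],
    [0, 0, 0],
    [0, 0, 0],
    [0, 0, 0],
    [0, 0, 0],
    [0, 0, 0],
    [0, 0, 0],
    [0, 0, 0],
    [0, 0, 0],
    [0, 0, 0],
    [0, 0, 0],
    [0, 0, 0],
    [0, 0, 0],
    [0, 0, 0],
    [0, 0, 0],
    [0, 0, 0]
  ],
  "jaw": [0.6, 0.6, 0.6, 0.6, 0.6, 0.6, 0.6, 0.6, 0.6, 0.6, 0.6, 0.6, 0.6, 0.6, 0.6, 0.6, 0.6, 0.6, 0.6, 0.6]
}}

```text
time_s: 11.05
tool_pos: [0.5593, 0.2447, 0.3195]
tool_rot: [-179.9, -0.0, 170.9]
force: [0.5, 0.6, 0.6]
grip_width: 0.0523
grasp_force: 0.0
```

```bash
python3 -c "
from h import *
go(.5151,.3297,.199)
a=cam('top')
for t in topmeas(a):print(rk(t[0]),t[1])
cv2.imwrite('pics/c4.png',cv2.resize(a['image'][160:310,165:475],(780,377)))
"
```

```text
t 11.05 pos [0.5593 0.2447 0.3195] rot [-1.7992e+02 -3.0000e-02  1.7092e+02] rack [0.5141 0.3291] grip 0.05233461942344526 0.0 F [0.5 0.6 0.6]
tool shift x -0.0010 y 0.0006 z 0.1205
[0.48757058 0.19211723] -9.08164000854599
[0.48916134 0.12454409] -8.66214213102177
[ 0.49051464 -0.0065519 ] -8.883659689528189
[ 0.49634759 -0.21796096] -8.736149376012362
```

View pics/c4.png

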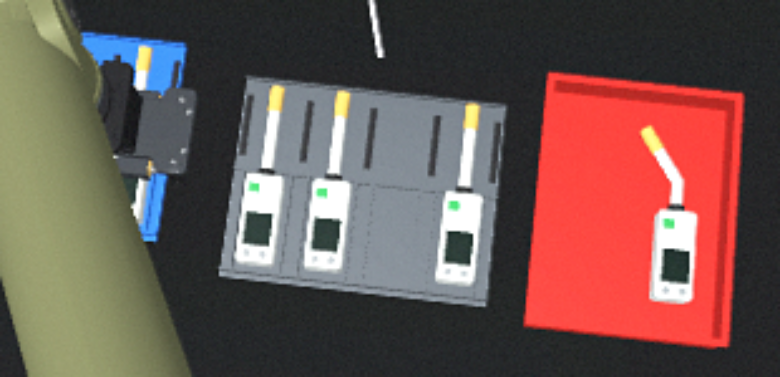

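Logger d, at crop (673,255), lies flat in the red tray and the rack neighbours haven't moved. The gripper is over e, so I'll grasp it.

>>> {"api": "send_rows", "payload": {
  "xyz": [
    [-0.001, 0.0006, 0.02],
    [0, 0, 0.025],
    [0, 0, 0.025],
    [0, 0, 0.02],
    [0, 0, 0.015],
    [0, 0, 0.01],
    [0, 0, 0.0055],
    [0, 0, 0],
    [0, 0, 0],
    [0, 0, 0],
    [0, 0, 0],
    [0, 0, 0],
    [0, 0, 0]
  ],
  "rotation": [
    [0, 0, 0.02],
    [0, 0, 0],
    [0, 0, 0],
    [0, 0, 0],
    [0, 0, 0],
    [0, 0, 0],
    [0, 0, 0],
    [0, 0, 0],
    [0, 0, 0],
    [0, 0, 0],
    [0, 0, 0],
    [0, 0, 0],
    [0, 0, 0]
  ],
  "jaw": [0.6, 0.6, 0.6, 0.6, 0.6, 0.6, 0.6, 0.6, 0.6, 0.2, 0.2, 0.2, 0.2]
}}

```text
time_s: 12.4
tool_pos: [0.5605, 0.2468, 0.2001]
tool_rot: [180.0, 0.0, 169.9]
force: [0.1, -0.7, 2.5]
grip_width: 0.0384
grasp_force: 24.8
```

```bash
python3 -c "
from h import *
go(.4895,.0595,.199)
"
```

```text
t 12.4 pos [0.5605 0.2468 0.2001] rot [1.7996e+02 4.0000e-02 1.6987e+02] rack [0.515  0.3314] grip 0.03842711718901623 24.817020893096924 F [ 0.1 -0.7  2.5]
tool shift x 0.0255 y -0.2719 z 0.0011
```

>>> {"api": "send_rows", "payload": {
  "xyz": [
    [0, 0, -0.01],
    [0, 0, -0.02],
    [0, 0, -0.025],
    [0, 0, -0.025],
    [0, 0, -0.02],
    [0, 0, 0],
    [0.0015, -0.022, 0],
    [0.003, -0.0312, 0],
    [0.003, -0.0312, 0],
    [0.003, -0.0312, 0],
    [0.003, -0.0312, 0],
    [0.003, -0.0312, 0],
    [0.003, -0.0312, 0],
    [0.003, -0.0312, 0],
    [0.003, -0.0315, 0],
    [0, 0, 0],
    [0, 0, 0],
    [0, 0, 0]
  ],
  "rotation": [
    [0, 0, 0],
    [0, 0, 0],
    [0, 0, 0],
    [0, 0, 0],
    [0, 0, -0.018],
    [0, 0, 0],
    [0, 0, 0],
    [0, 0, 0],
    [0, 0, 0],
    [0, 0, 0],
    [0, 0, 0],
    [0, 0, 0],
    [0, 0, 0],
    [0, 0, 0],
    [0, 0, 0],
    [0, 0, 0],
    [0, 0, 0],
    [0, 0, 0]
  ],
  "jaw": [0.2, 0.2, 0.2, 0.2, 0.2, 0.2, 0.2, 0.2, 0.2, 0.2, 0.2, 0.2, 0.2, 0.2, 0.2, 0.2, 0.2, 0.2]
}}

```text
time_s: 14.2
tool_pos: [0.4921, -0.0168, 0.2989]
tool_rot: [180.0, -0.0, 171.0]
force: [0.2, 0.0, -1.2]
grip_width: 0.0379
grasp_force: 24.8
```

```bash
python3 -c "
from h import *
go(.4895,.0595,.199)
a=cam('top')
for m,ce,s in comps(mask(a,'brass'),20):
    if 170<ce[1]<260 and 200<ce[0]<400:print(ce,rk(ray(a,ce,.02)),rk(ray(a,ce,.115)))
"
```

```text
t 14.2 pos [ 0.4921 -0.0168  0.2989] rot [ 1.7999e+02 -4.0000e-02  1.7096e+02] rack [0.4886 0.0604] grip 0.03788811852631098 24.824253022670746 F [ 0.2  0.  -1.2]
tool shift x -0.0009 y -0.0009 z 0.0999
[274.28 198.5 ] [0.61851416 0.1931108 ] [0.59085996 0.18274036]
[353.21875 205.71875] [ 0.62153572 -0.01047829] [ 0.59366608 -0.00633206]
```

>>> {"api": "send_rows", "payload": {
  "xyz": [
    [-0.0009, -0.0009, 0.02],
    [0, 0, 0.025],
    [0, 0, 0.02],
    [0, 0, 0.01],
    [0, 0, 0],
    [0, 0, 0.01],
    [0, 0, 0.005],
    [0, 0, 0.004],
    [0, 0, 0.0025],
    [0, 0, 0.0015],
    [0, 0, 0],
    [0, 0, 0]
  ],
  "rotation": [
    [0, 0, 0],
    [0, 0, 0],
    [0, 0, 0],
    [0, 0, 0],
    [0, 0, 0],
    [0, 0, 0],
    [0, 0, 0],
    [0, 0, 0],
    [0, 0, 0],
    [0, 0, 0],
    [0, 0, 0],
    [0, 0, 0]
  ],
  "jaw": [0.2, 0.2, 0.2, 0.2, 0.2, 0.2, 0.2, 0.2, 0.2, 0.2, 0.2, 0.2]
}}

```text
time_s: 15.45
tool_pos: [0.493, -0.0188, 0.2017]
tool_rot: [180.0, 0.0, 170.9]
force: [0.0, 0.2, -1.6]
grip_width: 0.0381
grasp_force: 24.8
```

```bash
python3 -c "
from h import *
go(.4895,.0595,.2)
env.read_camera('top');go(.4895,.0595,.2)
"
```

```text
t 15.45 pos [ 0.493  -0.0188  0.2017] rot [1.7999e+02 2.0000e-02 1.7090e+02] rack [0.4899 0.0585] grip 0.03809880682037885 24.82406258583069 F [ 0.   0.2 -1.6]
tool shift x 0.0004 y 0.0010 z 0.0017
t 15.5 pos [ 0.493  -0.0188  0.2017] rot [1.7999e+02 3.0000e-02 1.7090e+02] rack [0.4899 0.0585] grip 0.03767745901738858 24.823967814445496 F [-0.2  0.4 -1.7]
tool shift x 0.0004 y 0.0010 z 0.0017
```

>>> {"api": "send_rows", "payload": {
  "xyz": [
    [0, 0, 0.0012],
    [0, 0, 0],
    [0, 0, 0],
    [0, 0, 0],
    [0, 0, 0],
    [0, 0, -0.01],
    [0, 0, -0.03],
    [0, 0, -0.03],
    [0, 0, -0.03],
    [0, 0, -0.02],
    [0, 0, 0]
  ],
  "rotation": [
    [0, 0, 0],
    [0, 0, 0],
    [0, 0, 0],
    [0, 0, 0],
    [0, 0, 0],
    [0, 0, 0],
    [0, 0, 0],
    [0, 0, 0],
    [0, 0, 0],
    [0, 0, 0],
    [0, 0, 0]
  ],
  "jaw": [0.2, 0.2, 0.58, 0.58, 0.58, 0.58, 0.58, 0.6, 0.6, 0.6, 0.6]
}}

```text
time_s: 16.6
tool_pos: [0.4941, -0.0191, 0.3241]
tool_rot: [179.8, 0.4, 170.9]
force: [1.3, 0.7, -0.4]
grip_width: 0.0519
grasp_force: 0.0
```

```bash
python3 -c "
from h import *
go(.5163,.3943,.3)
"
```

```text
t 16.6 pos [ 0.4941 -0.0191  0.3241] rot [179.84   0.37 170.89] rack [0.491  0.0584] grip 0.0518974546757959 0.0 F [ 1.3  0.7 -0.4]
tool shift x -0.0253 y 0.3359 z 0.0241
```

>>> {"api": "send_rows", "payload": {
  "xyz": [
    [-0.002, 0.0235, 0],
    [-0.002, 0.026, 0],
    [-0.002, 0.026, 0],
    [-0.002, 0.026, 0],
    [-0.002, 0.026, 0],
    [-0.002, 0.026, 0],
    [-0.002, 0.026, 0],
    [-0.002, 0.026, 0],
    [-0.002, 0.026, 0],
    [-0.002, 0.026, 0],
    [-0.002, 0.026, 0],
    [-0.002, 0.026, 0],
    [-0.001, 0.026, 0],
    [0, 0, 0.02],
    [0, 0, 0.025],
    [0, 0, 0],
    [0, 0, 0],
    [0, 0, 0]
  ],
  "rotation": [
    [0, 0, 0],
    [0, 0, 0],
    [0, 0, 0],
    [0, 0, 0],
    [0, 0, 0],
    [0, 0, 0],
    [0, 0, 0],
    [0, 0, 0],
    [0, 0, 0],
    [0, 0, 0],
    [0, 0, 0],
    [0, 0, 0],
    [0, 0, 0],
    [0, 0, 0],
    [0, 0, 0],
    [0, 0, 0],
    [0, 0, 0],
    [0, 0, 0]
  ],
  "jaw": [0.6, 0.6, 0.6, 0.6, 0.6, 0.6, 0.6, 0.6, 0.6, 0.6, 0.6, 0.6, 0.6, 0.6, 0.6, 0.6, 0.6, 0.6]
}}

```text
time_s: 18.4
tool_pos: [0.5711, 0.3084, 0.2766]
tool_rot: [179.9, 0.1, 170.9]
force: [-0.8, -0.0, -0.1]
grip_width: 0.0521
grasp_force: 0.0
```

```bash
python3 -c "
from h import *
go(.5163,.3943,.199)
a=cam('top')
for t in topmeas(a):print(rk(t[0]),t[1])
for m,ce,s in comps(mask(a,'brass'),20):
    if 170<ce[1]<260 and 200<ce[0]<400:print(ce,rk(ray(a,ce,.019)))
"
```

```text
t 18.4 pos [0.5711 0.3084 0.2766] rot [1.7993e+02 8.0000e-02 1.7088e+02] rack [0.5159 0.394 ] grip 0.052125716050767344 0.0 F [-0.8 -0.  -0.1]
tool shift x -0.0004 y 0.0003 z 0.0776
[0.48757058 0.19211723] -9.08164000854599
[0.48916134 0.12454409] -8.66214213102177
[0.49041466 0.05892314] -7.776142555345355
[ 0.49051572 -0.00667562] -8.885936056104223
[ 0.49634759 -0.21796096] -8.736149376012362
[274.28 198.5 ] [0.61880526 0.19321997]
[300.45283019 200.77358491] [0.62012883 0.12553966]
[324.70909091 203.27272727] [0.6203118  0.06284512]
[352.         205.73214286] [ 0.62145148 -0.00741903]
```

Logger e lies in pocket 3 in line with its neighbours. Next is f.

>>> {"api": "send_rows", "payload": {
  "xyz": [
    [0, 0, 0.02],
    [0, 0, 0.02],
    [0, 0, 0.02],
    [0, 0, 0.012],
    [0, 0, 0.0056],
    [0, 0, 0],
    [0, 0, 0],
    [0, 0, 0],
    [0, 0, 0],
    [0, 0, 0],
    [0, 0, 0]
  ],
  "rotation": [
    [0, 0, 0],
    [0, 0, 0],
    [0, 0, 0],
    [0, 0, 0],
    [0, 0, 0],
    [0, 0, 0],
    [0, 0, 0],
    [0, 0, 0],
    [0, 0, 0],
    [0, 0, 0],
    [0, 0, 0]
  ],
  "jaw": [0.6, 0.6, 0.6, 0.6, 0.6, 0.6, 0.6, 0.2, 0.2, 0.2, 0.2]
}}

```text
time_s: 19.55
tool_pos: [0.5709, 0.3089, 0.1985]
tool_rot: [179.9, 0.1, 170.9]
force: [0.1, 0.8, 1.8]
grip_width: 0.0377
grasp_force: 25.0
```

```bash
python3 -c "
from h import *
go(.521,-.136,.199)
"
```

```text
t 19.55 pos [0.5709 0.3089 0.1985] rot [1.7992e+02 6.0000e-02 1.7091e+02] rack [0.5156 0.3944] grip 0.03773154492560956 24.983438551425934 F [0.1 0.8 1.8]
tool shift x -0.0054 y -0.5304 z -0.0005
```

>>> {"api": "send_rows", "payload": {
  "xyz": [
    [0, 0, -0.01],
    [0, 0, -0.02],
    [0, 0, -0.025],
    [0, 0, -0.025],
    [0, 0, -0.02],
    [0, 0, 0],
    [0, -0.02, 0],
    [-0.0005, -0.03, 0],
    [-0.0005, -0.03, 0],
    [-0.0005, -0.03, 0],
    [-0.0005, -0.03, 0],
    [-0.0005, -0.03, 0],
    [-0.0005, -0.03, 0],
    [-0.0005, -0.03, 0],
    [-0.0005, -0.03, 0]
  ],
  "rotation": [
    [0, 0, 0],
    [0, 0, 0],
    [0, 0, 0],
    [0, 0, 0],
    [0, 0, 0],
    [0, 0, 0],
    [0, 0, 0],
    [0, 0, 0],
    [0, 0, 0],
    [0, 0, 0],
    [0, 0, 0],
    [0, 0, 0],
    [0, 0, 0],
    [0, 0, 0],
    [0, 0, 0]
  ],
  "jaw": [0.2, 0.2, 0.2, 0.2, 0.2, 0.2, 0.2, 0.2, 0.2, 0.2, 0.2, 0.2, 0.2, 0.2, 0.2]
}}

```text
time_s: 21.05
tool_pos: [0.5325, 0.0498, 0.2964]
tool_rot: [-179.9, -0.1, 170.9]
force: [1.5, 0.2, -1.1]
grip_width: 0.0376
grasp_force: 25.0
```

>>> {"api": "send_rows", "payload": {
  "xyz": [
    [-0.0005, -0.03, 0],
    [-0.0005, -0.03, 0],
    [-0.0005, -0.03, 0],
    [-0.0005, -0.03, 0],
    [0, -0.03, 0],
    [0, -0.03, 0],
    [0, -0.03, 0],
    [0, -0.03, 0],
    [0, -0.03, 0],
    [0, 0, 0],
    [0, 0, 0],
    [0, 0, 0]
  ],
  "rotation": [
    [0, 0, 0],
    [0, 0, 0],
    [0, 0, 0],
    [0, 0, 0],
    [0, 0, 0],
    [0, 0, 0],
    [0, 0, 0],
    [0, 0, 0],
    [0, 0, 0],
    [0, 0, 0],
    [0, 0, 0],
    [0, 0, 0]
  ],
  "jaw": [0.2, 0.2, 0.2, 0.2, 0.2, 0.2, 0.2, 0.2, 0.2, 0.2, 0.2, 0.2]
}}

```text
time_s: 22.25
tool_pos: [0.4928, -0.2145, 0.2969]
tool_rot: [180.0, -0.1, 171.0]
force: [0.1, -0.7, -2.0]
grip_width: 0.0377
grasp_force: 25.0
```

```bash
python3 -c "
from h import *
go(.521,-.136,.199)
"
```

```text
t 22.25 pos [ 0.4928 -0.2145  0.2969] rot [ 1.7995e+02 -8.0000e-02  1.7098e+02] rack [ 0.5203 -0.1348] grip 0.03766161626414083 24.983739852905273 F [ 0.1 -0.7 -2. ]
tool shift x -0.0007 y -0.0012 z 0.0979
```

>>> {"api": "send_rows", "payload": {
  "xyz": [
    [-0.0007, -0.0012, 0.02],
    [0, 0, 0.025],
    [0, 0, 0.025],
    [0, 0, 0.015],
    [0, 0, 0.006],
    [0, 0, 0.003],
    [0, 0, 0.002],
    [0, 0, 0.0012],
    [0, 0, 0],
    [0, 0, 0]
  ],
  "rotation": [
    [0, 0, 0],
    [0, 0, 0],
    [0, 0, 0],
    [0, 0, 0],
    [0, 0, 0],
    [0, 0, 0],
    [0, 0, 0],
    [0, 0, 0],
    [0, 0, 0],
    [0, 0, 0]
  ],
  "jaw": [0.2, 0.2, 0.2, 0.2, 0.2, 0.2, 0.2, 0.2, 0.2, 0.2]
}}

```text
time_s: 23.25
tool_pos: [0.4935, -0.2171, 0.201]
tool_rot: [180.0, 0.1, 170.9]
force: [0.0, -0.6, -1.9]
grip_width: 0.0379
grasp_force: 25.0
```

>>> {"api": "send_rows", "payload": {
  "xyz": [
    [0, 0, 0.0015],
    [0, 0, 0],
    [0, 0, 0],
    [0, 0, 0],
    [0, 0, 0],
    [0, 0, -0.01],
    [0, 0, -0.03],
    [0, 0, -0.03],
    [0, 0, -0.03],
    [0, 0, -0.03],
    [0, 0, 0],
    [0.02, 0.03, 0],
    [0.02, 0.03, 0],
    [0, 0.04, 0],
    [0, 0.04, 0],
    [0, 0.04, 0],
    [0, 0.04, 0],
    [0, 0.04, 0],
    [0, 0.04, 0],
    [0, 0.04, 0]
  ],
  "rotation": [
    [0, 0, 0],
    [0, 0, 0],
    [0, 0, 0],
    [0, 0, 0],
    [0, 0, 0],
    [0, 0, 0],
    [0, 0, 0],
    [0, 0, 0],
    [0, 0, 0],
    [0, 0, 0],
    [0, 0, 0],
    [0, 0, 0],
    [0, 0, 0],
    [0, 0, 0],
    [0, 0, 0],
    [0, 0, 0],
    [0, 0, 0],
    [0, 0, 0],
    [0, 0, 0],
    [0, 0, 0]
  ],
  "jaw": [0.2, 0.2, 0.56, 0.56, 0.56, 0.56, 0.56, 0.56, 0.56, 0.56, 0.56, 0.56, 0.56, 0.56, 0.56, 0.56, 0.56, 0.56, 0.56, 0.56]
}}

```text
time_s: 25.25
tool_pos: [0.5074, 0.1264, 0.329]
tool_rot: [180.0, -0.0, 170.9]
force: [0.1, -0.6, 0.2]
grip_width: 0.0492
grasp_force: 0.0
```

>>> {"api": "send_rows", "payload": {
  "xyz": [
    [0, 0.04, 0],
    [0, 0.04, 0],
    [0, 0.04, 0],
    [0, 0.04, 0],
    [0, 0, 0],
    [0, 0, 0],
    [0, 0, 0]
  ],
  "rotation": [
    [0, 0, 0],
    [0, 0, 0],
    [0, 0, 0],
    [0, 0, 0],
    [0, 0, 0],
    [0, 0, 0],
    [0, 0, 0]
  ],
  "jaw": [0.56, 0.56, 0.56, 0.56, 0.56, 0.56, 0.56]
}}

```text
time_s: 25.95
tool_pos: [0.533, 0.2814, 0.3287]
tool_rot: [-179.9, -0.0, 170.8]
force: [-0.2, 1.0, -0.3]
grip_width: 0.0487
grasp_force: 0.0
```

```bash
python3 - <<'E'
from h import *
np.set_printoptions(suppress=True,precision=4)
a=cam('top');b=cam('scene')
S=[s[2] for s in housings(b,(150,490,190,350)) if s[2] is not None]
for t in topmeas(a):
    q=proj(b,ray(a,t[4],.032));m=min(S,key=lambda v:np.linalg.norm(v-q))
    print(rk(t[0]),t[1],'disp',tri(a,t[4],b,m),np.linalg.norm(m-q))
A=cv2.resize(a['image'][150:310,165:475],(620,320));B=cv2.resize(b['image'][190:340,160:470],(620,300))[:275]
cv2.imwrite('pics/c5.png',np.vstack([A,B]))
E
```

```text
[0.4876 0.1921] -9.08164000854599 disp [0.5034 0.1152 0.0317] 0.41068045350851173
[0.4892 0.1244] -9.073003181582601 disp [0.4942 0.0479 0.0317] 0.31145798026131
[0.4903 0.0589] -7.776205110271927 disp [ 0.4843 -0.0177  0.0314] 0.4877204315135698
[ 0.4905 -0.0067] -8.885936056104223 disp [ 0.4749 -0.0826  0.0318] 0.27616838846066993
[ 0.5219 -0.1346] -8.779745089714988 disp [ 0.4856 -0.2157  0.0317] 0.3080508546987847
[ 0.4963 -0.218 ] -8.736149376012362 disp [ 0.4466 -0.2947  0.032 ] 0.15079583997937218
```

View pics/c5.png

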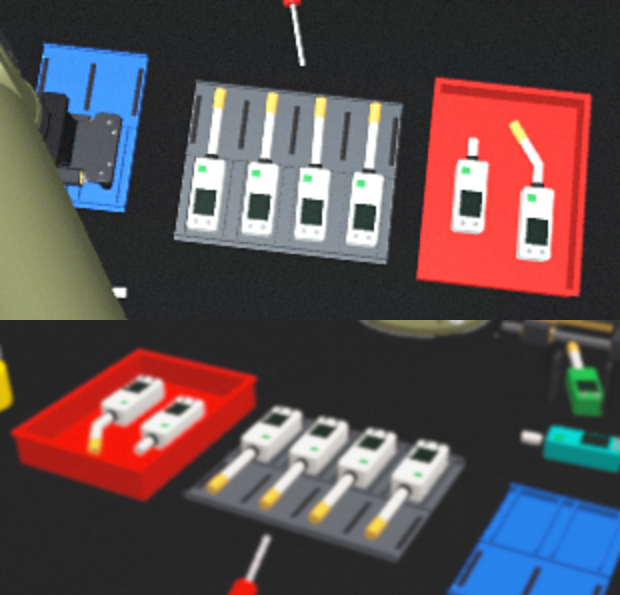

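The rack holds four sound loggers with even spacing, all with tops at 0.032. Both damaged loggers, at crop (470,195) and (535,220), lie flat and apart in the red tray. The gripper is clear of everything, so I'm handing in.

```bash
python3 -c "
from cell import env
print(env.sign_off())"
```

```text
the job is handed in; nothing more can be done
None
```

I handed the job in at about 26 s of the 70 s limit: both damaged loggers lie flat, face up and apart in the red tray, the sound spare is flat in rack pocket 3 pointing the same way as its neighbours, and the final pictures showed no movement of the other three; the hand-in returned no verdict.

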